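Pack the stone seals, close and weight the carton, print its label

ROBOT

A 7-joint arm with a two-finger parallel gripper is mounted at the origin on the work surface. World frame = base frame: x ahead of the robot, y to its left, z up, the work surface at z = 0. Lengths are in m, angles in rad, forces in N, time in s.
With the tool pointing down it reaches from about 0.35 to 0.9 m from the base axis. Payload 19.9 kg.
Tool frame: the origin (TCP) lies midway between the tips of the shut fingers; the grasp point (between the pads) lies 19 mm behind it (hold_point_z is the distance from the TCP to the grasp point, in m); z points along the fingers, y is the line along which they close (so a half turn about z gives the same grasp; the last joint's range is limited). The gripper opens to 94 mm and grips with 3 to 60 N. Pads are 16 mm wide; open, the fingers measure 119 mm over their backs; the gripper's body (75 mm by 177 mm) begins 78 mm behind the grasp point.
Start: joints at [1.067, 0.417, -0.01, 1.614, 0.005, 1.111, -0.053], TCP at [0.279, -0.559, 0.205] pointing down, gripper open.
Joint ranges: [-2.81, 2.81], [-0.39, 2.02], [-1.27, 1.25], [0.06, 2.57], [-1.19, 4.33], [0.19, 2], [-2.82, 2.82]. Speed limits (rad/s): [1.89, 1.89, 2.39, 2.39, 3.01, 3.01, 3.01].

INTERFACE

Orientations are given as a rotation vector (axis times angle).
In Python, from rig import observe, read_camera, camera_info, close_job, hold_point_z gives the robot as it stands.
- The arm moves only by the shell command python3 -m handwheel 'ROWS'. ROWS is JSON, a list of rows, each a list of 3 entries, a list of its own where there are three numbers: the shift along the tool's x, y, z in cm, then the turn about the tool's z in rad, then the finger opening in cm, from 0 to 9.4. In form: [[[tx, ty, tz], twist, hand], ...]. A call has 1 to 10 rows; each row is the pose to reach, as a shift and turn from the pose commanded when the call began, along the tool's axes at that moment; what a row does not reach only later rows make up. A row lasts 1/12 s, in which the tool goes at most 41.7 mm and 7.16 degrees, less where a joint would pass 70% of its speed; a pose out of reach is approached as far as the arm can. A call with a gripper value outside its range is refused whole. The fingers move at their own pace and stop on an object; the grip force is fixed at half the most. Time passes only in rows, so rows that repeat a pose let the fingers close. It gives the time, the measured TCP pose, the force, the opening and the grip force at its end, in the units of the state.
- observe(): the state, without advancing time (a new reading comes with each control period).
- read_camera(name): name is "scene" or "top" or "wrist"; returns the picture (420x560x3 uint8, blue, green, red); there is no depth.
- camera_info(name): a dict with "intrinsics" (3x3 intrinsics, pixels), "eye" and "attitude" of the camera in the world. Camera axes: x right, y up, looking along -z (the intrinsics and any distortion apply to the point x, -y, -z); pixel columns grow to the right and rows downward; lengths in m; the calibration is good to about 2 mm. A picture is of the moment at which its call begins: read the wrist's pose just before it. camera_info takes no time and is no camera call; for the wrist camera it gives the pose at the moment of the call.
- close_job(): hands the job in; it is judged then, once.
The state is a dict: "time_s": time; "joints": joint angles; "qvel": joint speeds; "joint_torque": joint torques, N m; "tcp_pos": TCP position; "tool_rot": TCP orientation; "force": force on the tool from outside, world axes, zero at the start; "wrist_torque": the same for the moment, N m; "opening": finger opening in m; "finger_force": force on a finger pad.
Only numpy, scipy, OpenCV 4.12 (cv2) and the standard library are available. Lean on these libraries where they do the work, as an engineer would, in place of code of your own. Each camera call takes 0.05 s, during which the arm holds its last target. There are 200 camera calls.

TASK

Pack every stone seal on the table into the open carton, each lying down on the carton's floor. Then close the carton: fold in the two short end flaps first, and after them the two long flaps over the top, until all four lie flat. Only when it is shut, weigh it down with the dark wooden bar, laid flat along the middle seam so that it bears on both long flaps, and print the label by pressing the label printer's keys fully down one at a time: round, then square, then the long one; leave the other things on the table where they are.

Things in the scene. Friction and masses are not known exactly. Their poses are not given: they have to be found in the camera images.
- carton: open cardboard carton fixed to the table, outside 180 (x) x 250 (y) x 65 mm high, walls and floor 6 mm, inside 168 x 238 mm, a hinged flap on each wall. Origin under its centre, on the table; z up, y along its long side (to the robot's left), x away from the robot; yaw within 0.12 rad. When shut the long flaps meet at a 16 mm seam along its y, tops 74 mm above the table.
- flap_end_left (a joint): angle (rad) of the left end (short wall at the carton's +y) flap: 0 flat over the carton, 1.57 upright, stop at 2.45 leaning out; starts at 2.2 to 2.4. Stiff crease: stays where left, about 0.5 N at its edge moves it. Cardboard 4 mm thick, 70 mm from hinge to free edge, 166 mm wide; its hinge along the wall's top, 123 mm from the carton's centre, 67 mm above the table.
- flap_end_right (a joint): angle (rad) of the right end (short wall at the carton's -y) flap: 0 flat over the carton, 1.57 upright, stop at 2.45 leaning out; starts at 2.2 to 2.4. Stiff crease: stays where left, about 0.5 N at its edge moves it. Cardboard 4 mm thick, 70 mm from hinge to free edge, 166 mm wide; its hinge along the wall's top, 123 mm from the carton's centre, 67 mm above the table.
- flap_long_near (a joint): angle (rad) of the near long (long wall at the carton's -x, by the robot) flap: 0 flat over the carton, 1.57 upright, stop at 2.45 leaning out; starts at 2.2 to 2.4. Stiff crease: stays where left, about 0.5 N at its edge moves it. Cardboard 4 mm thick, 80 mm from hinge to free edge, 246 mm wide; its hinge along the wall's top, 88 mm from the carton's centre, 72 mm above the table.
- flap_long_far (a joint): angle (rad) of the far long (long wall at the carton's +x) flap: 0 flat over the carton, 1.57 upright, stop at 2.45 leaning out; starts at 2.2 to 2.4. Stiff crease: stays where left, about 0.5 N at its edge moves it. Cardboard 4 mm thick, 80 mm from hinge to free edge, 246 mm wide; its hinge along the wall's top, 88 mm from the carton's centre, 72 mm above the table.
- printer: grey label printer fixed to the table left of the carton, 150 (x) x 160 (y) x 55 mm high with a black hood 67 mm high along its far side; three white keys in a row along y on its near half. Origin under its centre; turned at most 0.2 rad.
- key_round (a joint): travel in m of the round key (28 mm across), leftmost (+y) of the row: 0 up, 0.006 fully down; spring, 1.3 N to start and 4.3 N fully down, comes back up by itself
- key_round_top (a point): centre of this key's top face, 10 mm above the printer's casing; keys are 48 mm apart
- key_square (a joint): travel in m of the square key (26 x 26 mm), middle of the row: 0 up, 0.006 fully down; spring, 1.3 N to start and 4.3 N fully down, comes back up by itself
- key_square_top (a point): centre of this key's top face, 10 mm above the printer's casing; keys are 48 mm apart
- key_bar (a joint): travel in m of the long key (55 mm along x, 18 mm wide), rightmost (-y) of the row: 0 up, 0.006 fully down; spring, 1.3 N to start and 4.3 N fully down, comes back up by itself
- key_bar_top (a point): centre of this key's top face, 10 mm above the printer's casing; keys are 48 mm apart
- seal_a: a longer stone seal: square shaft 40 x 40 mm and 80 mm long, a round dome on one end (98 mm overall), 0.4 kg give or take 30 %. Starts lying on the table. Origin in the middle of the shaft (20 mm above what it lies on), x along the shaft towards the dome. May be absent (None).
- seal_b: a longer stone seal: square shaft 40 x 40 mm and 80 mm long, a round dome on one end (98 mm overall), 0.4 kg give or take 30 %. Starts lying on the table. Origin in the middle of the shaft (20 mm above what it lies on), x along the shaft towards the dome. May be absent (None).
- seal_c: a shorter stone seal: square shaft 40 x 40 mm and 70 mm long, a stepped knob on one end (94 mm overall), 0.4 kg give or take 30 %. Starts lying on the table. Origin in the middle of the shaft (20 mm above what it lies on), x along the shaft towards the knob. May be absent (None).
- seal_d: a shorter stone seal: square shaft 40 x 40 mm and 70 mm long, a stepped knob on one end (94 mm overall), 0.4 kg give or take 30 %. Starts lying on the table. Origin in the middle of the shaft (20 mm above what it lies on), x along the shaft towards the knob. May be absent (None).
- dabber: bystander, to be left alone: wooden ink dabber standing on its head, 52 mm across, 85 mm tall, among the seals; origin at its underside, in the middle
- ink_tin: bystander, to be left alone: steel tin, 90 mm across, 40 mm tall; origin at its underside, in the middle
- brush: bystander, to be left alone: wooden-handled brush, 200 mm long, lying; origin at its underside
- ink_bottle: bystander, to be left alone: black ink bottle, 56 mm across, 130 mm tall; origin at its underside, in the middle
- slab: bystander, to be left alone: white ceramic slab 130 x 70 x 30 mm; origin at its underside, in the middle
- bar: dark wooden weighting bar with a thin brass strip on top, 160 (its x) x 46 (its y) x 26 mm (its z, up), 0.3 kg, starts lying near the robot, right of the carton; origin at the centre of its underside

How it is judged:
By the outcome, as a careful person would: the job done as asked, in the order asked, and still so for the second after the job is handed in, with the robot touching nothing.
Of seal_a, seal_b, seal_c, seal_d only 2 to 4 are there at a start; the rules pass over those that are not, and their reading is None.
At some moment in a run one of seal_a, seal_b, seal_c, seal_d may be knocked a few centimetres aside while the robot is not near it.
Once in a run the grip may slacken for a moment while it holds something.
It also fails if it takes over 208 s, if anything falls off the work surface, if the arm or the gripper's body presses on something with over 40 N, if the wrist force passes 120 N, or if a joint passes its speed limit or range.

## Working session

There is one attempt and no reset: what is moved stays moved. The work goes in short steps, Python scripts to look and compute and a shell command to move; the robot and the scene stay as the last step left them, time stands still between calls to the robot, and variables do not carry over. Pictures are saved under pics/ and viewed, at most 14 in all, crops included, and the job is handed in when it is done.

```bash
mkdir -p pics; ls; python3 - <<'E'
from rig import *
import cv2
print(observe()); print(hold_point_z)
for n in ("scene","top","wrist"):
    print(n,camera_info(n))
for n in ("top","scene"):
    im=read_camera(n); cv2.imwrite(f"pics/{n}0.png",cv2.resize(im,(800,600),interpolation=cv2.INTER_CUBIC)); cv2.imwrite(f"{n}_raw.png",im)
E
```

```text
pics
{'time_s': 0.0, 'joints': array([ 1.06651308,  0.41794913, -0.01030512,  1.61415953,  0.0047341 ,
        1.11070187, -0.05301174]), 'qvel': array([ 0.00129688,  0.00096032,  0.00021508, -0.00029923,  0.00023273,
       -0.00160459,  0.00017633]), 'joint_torque': array([-8.85107311e-04, -8.51258039e+01,  6.37802258e-01, -4.25986791e+01,
       -4.88951686e-02,  1.85096869e-02,  1.33050598e-04]), 'tcp_pos': array([ 0.27884047, -0.55893648,  0.20484695]), 'tool_rot': array([-3.05675873e+00, -7.20230146e-01,  6.11344966e-04]), 'force': array([-0.15788867,  0.07289952,  0.16002279]), 'wrist_torque': array([ 0.00075671, -0.04872706,  0.03980426]), 'finger_force': 0.0, 'opening': 0.09384322172394922}
0.0188
scene {'intrinsics': array([[467.5565264 ,   0.        , 276.26759659],
       [  0.        , 467.5565264 , 212.1220403 ],
       [  0.        ,   0.        ,   1.        ]]), 'eye': array([ 1.21342938, -0.0621357 ,  1.06159925]), 'attitude': array([0.462808  , 0.45077314, 1.47014153])}
top {'intrinsics': array([[441.34228867,   0.        , 278.63638434],
       [  0.        , 441.34228867, 200.10785568],
       [  0.        ,   0.        ,   1.        ]]), 'eye': array([ 0.43670223, -0.02399323,  1.20192796]), 'attitude': array([ 0.07300563, -0.11563854, -1.56285614])}
wrist {'intrinsics': array([[308.9322666 ,   0.        , 276.70212022],
       [  0.        , 308.9322666 , 208.94820995],
       [  0.        ,   0.        ,   1.        ]]), 'eye': array([ 0.33992721, -0.52833197,  0.38486423]), 'attitude': array([-0.21237371,  0.13225931, -1.10242248])}
```

View pics/top0.png

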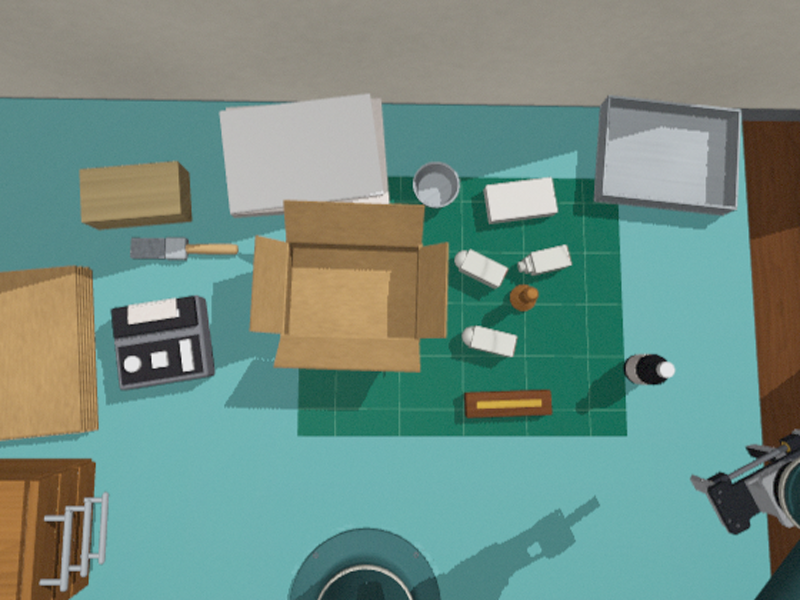

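View pics/scene0.png

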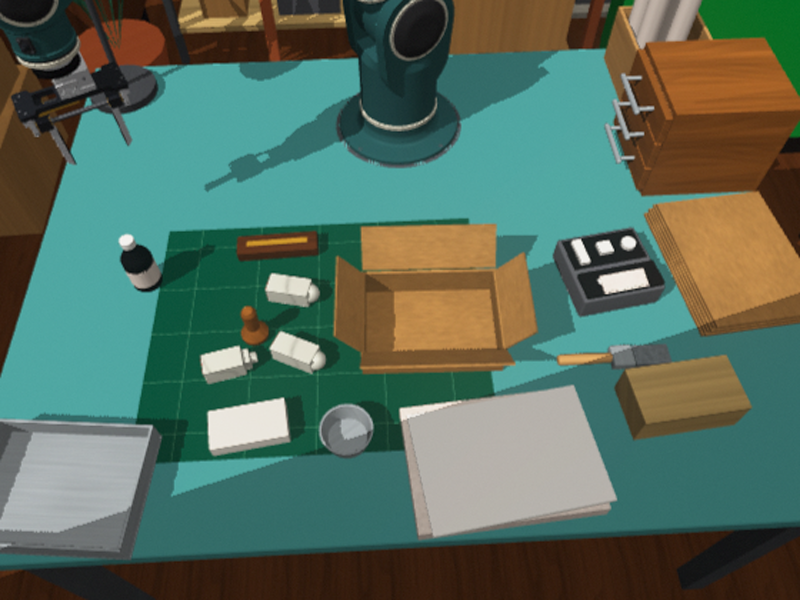

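The top view shows three seals: two domed at (480,268) and (490,342), and one knobbed at (548,261), with the dabber at (523,297). The bar is at (508,404), the carton centre near (355,290), and the printer at (160,342) with its keys at (132,364), (159,359) and (187,355). I'll enlarge these regions to measure them.

```bash
cat > h.py <<'E'
import numpy as np, cv2
from scipy.spatial.transform import Rotation as R
from rig import *
def ray(ci,u,v):
    d=np.linalg.inv(ci["intrinsics"])@[u,v,1.]; d=np.array([d[0],-d[1],-d[2]])
    return ci["eye"], R.from_rotvec(ci["attitude"]).as_matrix()@d
def onz(ci,u,v,z):
    e,d=ray(ci,u,v); return (e+d*(z-e[2])/d[2])
def proj(ci,p):
    q=R.from_rotvec(ci["attitude"]).as_matrix().T@(np.asarray(p,float)-ci["eye"])
    w=ci["intrinsics"]@[q[0]/-q[2],-q[1]/-q[2],1]; return w[:2]
def crop(im,x0,y0,w,h,s,fn):
    c=cv2.resize(im[y0:y0+h,x0:x0+w],None,fx=s,fy=s,interpolation=cv2.INTER_CUBIC)
    cv2.imwrite(fn,c)
def togo(p,yaw=None,tool_yaw_ref=None):
    """shift in tool axes, cm, from the measured pose to the world TCP point p"""
    o=observe(); M=R.from_rotvec(o["tool_rot"]).as_matrix()
    return 100*M.T@(np.asarray(p)-o["tcp_pos"]), M
E
python3 - <<'E'
from h import *
im=cv2.imread("top_raw.png")
crop(im,310,165,100,130,6,"a.png") if 0 else None
crop(im,310,165,130,98,6,"pics/c1.png")
crop(im,165,135,155,130,5,"pics/c2.png")
crop(im,310,265,90,40,6,"b1.png"); crop(im,70,200,90,80,6,"b2.png")
a=cv2.imread("b1.png");b=cv2.imread("b2.png")
cv=np.zeros((480+240,540,3),np.uint8)
h=np.zeros((600,800,3),np.uint8); h[:240,:540]=a; 
k=cv2.resize(im[200:275,75:155],None,fx=4.5,fy=4.5,interpolation=cv2.INTER_CUBIC); h[250:250+k.shape[0],:k.shape[1]]=k
cv2.imwrite("pics/c3.png",h)
E
```

```text
(no output)
```

View pics/c1.png

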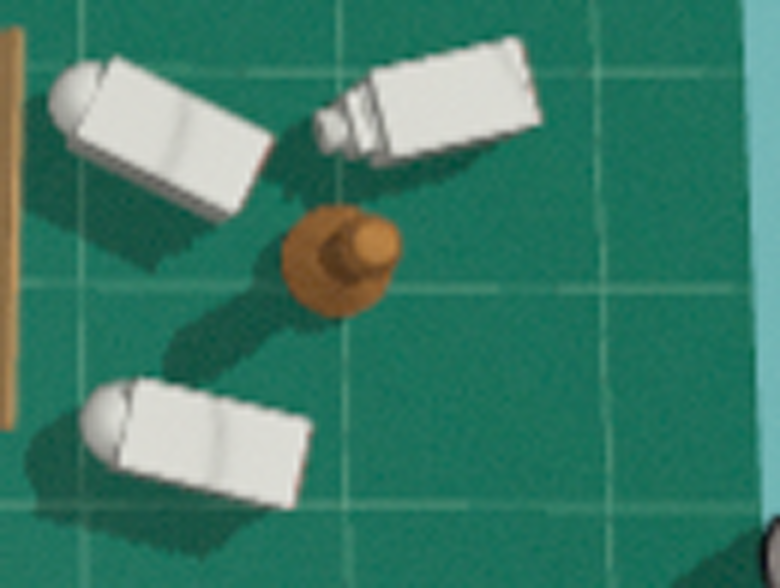

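View pics/c2.png

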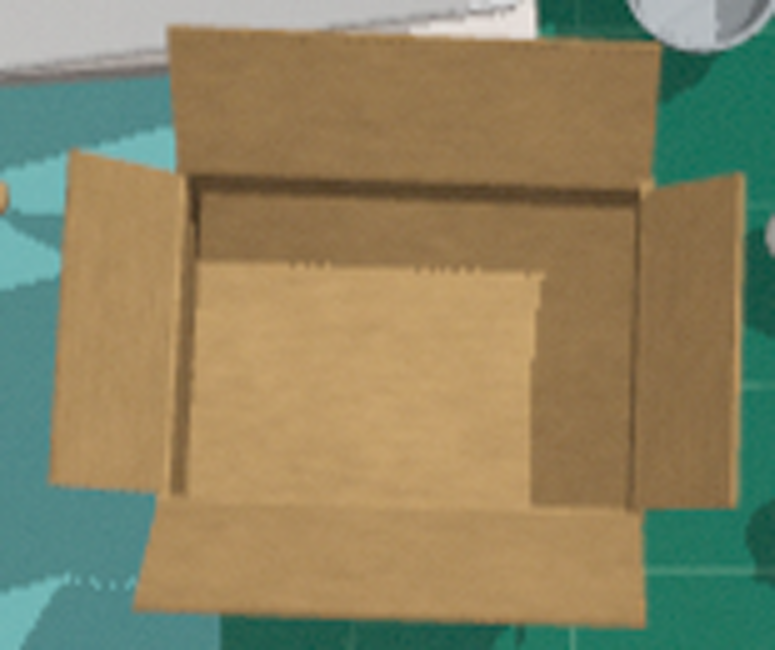

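View pics/c3.png

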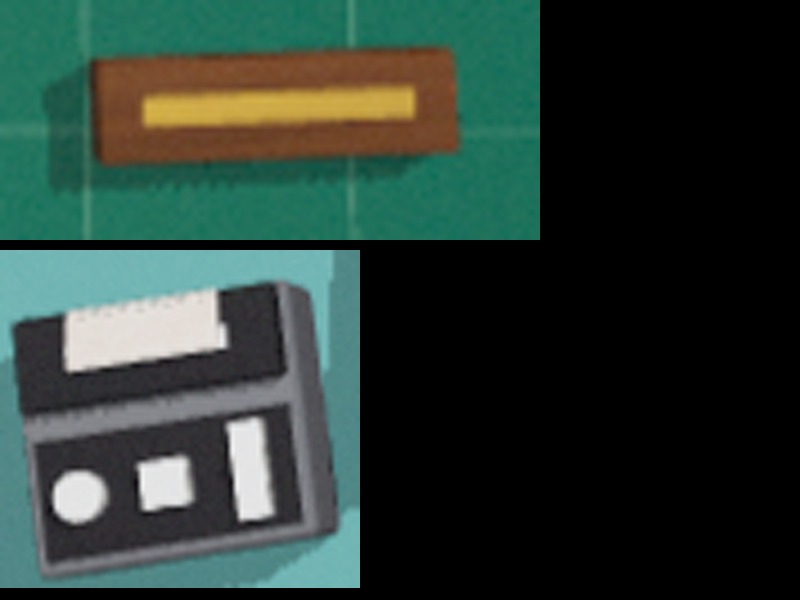

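```bash
cat > m.py <<'E'
from h import *
from scipy.optimize import least_squares
ci=camera_info("top")
def px(p,s,x0,y0): return (p[0]+.5)/s-.5+x0,(p[1]+.5)/s-.5+y0
def W(p,s,x0,y0,z): return onz(ci,*px(p,s,x0,y0),z)
S={"dome1":[(115,57),(272,137),(237,215),(78,137)],"dome2":[(138,378),(312,424),(294,508),(118,464)],"knob":[(371,76),(520,38),(541,122),(384,163)]}
def rect(P,n,dom=True):
    P=np.array(P)[:,:2]; c=P.mean(0); a=(P[0]+P[3]-P[1]-P[2])/2; w=(P[0]+P[1]-P[3]-P[2])/2
    print(n,"c",c.round(4),"len",np.linalg.norm(a).round(4),"wid",np.linalg.norm(w).round(4),"yaw",np.arctan2(a[1],a[0]).round(3),"yaw_w",np.arctan2(w[1],w[0]).round(3))
for n,q in S.items(): rect([W(p,6,310,165,.04) for p in q],n)
print("dabber",W((339,262),6,310,165,.01))
rect([W(p,6,310,265,.026) for p in [(95,60),(453,48),(459,150),(104,164)]],"bar")
k=[W((x,y-250),4.5,75,200,.065)for x,y in [(80,496),(165,484),(250,469)]]; print("keys",np.round(k,4),[np.linalg.norm(k[i+1]-k[i]).round(4) for i in (0,1)])
obs={"f":[(168,27),(660,42)],"n":[(134,609),(645,627)],"l":[(70,150),(50,484)],"r":[(745,175),(737,507)]}
hin={"f":[(176,177),(652,188)],"n":[(157,500),(643,511)]}
def flap(k,a,L,s):
    c=np.cos(a);
    if k=="f": return [s*np.array([88,0,0])+[0,sg*123,72]+np.array([-L*c,0,L*np.sin(a)]) for sg in (1,-1)]
    if k=="n": return [np.array([-88,sg*123,72])+np.array([L*c,0,L*np.sin(a)]) for sg in (1,-1)]
    if k=="l": return [np.array([sg*83,123-L*c,67+L*np.sin(a)]) for sg in (1,-1)]
    if k=="r": return [np.array([sg*83,-123+L*c,67+L*np.sin(a)]) for sg in (1,-1)]
def res(v):
    x,y,t=v[:3]; r=[]; Rz=R.from_euler("z",t).as_matrix()
    for i,k in enumerate("fnlr"):
        for pts,o,wt in ((flap(k,v[3+i],80 if k in"fn" else 70,1),obs[k],1),(flap(k,0,0,1),hin.get(k,[]),1)):
            for P,q in zip(pts,o): r+=list(proj(ci,Rz@P/1000+[x,y,0])-px(q,5,165,135))
    return np.array(r)
s=least_squares(res,[.5,.05,0,2.3,2.3,2.3,2.3],loss="soft_l1"); print("carton",s.x.round(4)); print(res(s.x).round(1))
for p in [(187,190),(640,200),(165,495),(635,508)]: print(W(p,5,165,135,.065).round(3))
E
python3 m.py
```

```text
dome1 c [ 0.6128 -0.2161] len 0.0785 wid 0.0393 yaw 1.109 yaw_w -0.434
dome2 c [ 0.4766 -0.2321] len 0.0793 wid 0.0383 yaw 1.325 yaw_w -0.235
knob c [ 0.6305 -0.3415] len 0.0718 wid 0.0393 yaw 1.831 yaw_w 0.171
dabber [ 0.56018572 -0.29504609  0.01      ]
bar c [ 0.3624 -0.2606] len 0.1578 wid 0.0447 yaw 1.609 yaw_w 0.057
keys [[0.4327 0.4159 0.065 ]
 [0.4396 0.369  0.065 ]
 [0.4482 0.3219 0.065 ]] [np.float64(0.0475), np.float64(0.0478)]
carton [ 0.5665  0.0292 -0.0273  2.3987  2.3049  2.2749  2.2473]
[-0.2 -0.4  0.2  0.3  0.2 -2.9 -0.2 -1.6 -0.2  0.2  0.2 -0.2  0.3  0.6
 -0.3  1.5  0.   0.1  0.   0.3 -0.1 -0.1  0.1  0.2]
[0.645 0.145 0.065]
[ 0.642 -0.091  0.065]
[0.486 0.152 0.065]
[ 0.481 -0.088  0.065]
```

```bash
cat >> h.py <<'E'
def plan(wps,start=None):
    """wps: (x,y,z TCP, closing yaw). Prints each leg, shift cm / twist rad, from the previous waypoint, tool vertical"""
    o=observe(); p=o["tcp_pos"]; M=R.from_rotvec(o["tool_rot"]).as_matrix()
    print("at",p.round(4),"closing yaw",round(np.arctan2(M[1,1],M[0,1]),3),"tilt",round(float(np.arccos(-M[2,2])),3),"op",round(o["opening"],4),"F",o["force"].round(1),"t",round(o["time_s"],1))
    for x,y,z,yw in wps:
        cur=np.arctan2(M[1,1],M[0,1]); d=(yw-cur+np.pi/2)%np.pi-np.pi/2
        s=100*M.T@(np.array([x,y,z])-p)
        print("->",(x,y,z),"shift",s.round(2),"twist",round(-d,3),"rows>=",int(max(np.ceil(np.linalg.norm(s)/4.1),np.ceil(abs(d)/.124))))
        p=np.array([x,y,z]); M=M@R.from_euler("z",-d).as_matrix()
CX,CY,CT=.5665,.0292,-.0273
def cart(x,y): c,s=np.cos(CT),np.sin(CT); return CX+c*x-s*y, CY+s*x+c*y
E
python3 - <<'E'
from h import *
a=cart(-.030,-.055)
plan([(.4766,-.2321,.15,-.235),(.4766,-.2321,.007,-.235),(.4766,-.2321,.2,-.235),(*a,.2,CT),(*a,.015,CT)])
E
```

```text
at [ 0.2789 -0.5589  0.2049] closing yaw -1.108 tilt 0.001 op 0.094 F [-0.1  0.6 -0.8] t 0.1
-> (0.4766, -0.2321, 0.15) shift [ 32.28 -20.41   5.51] twist -0.873 rows>= 10
-> (0.4766, -0.2321, 0.007) shift [-1.00e-02  1.00e-02  1.43e+01] twist 0.0 rows>= 4
-> (0.4766, -0.2321, 0.2) shift [  0.02  -0.02 -19.3 ] twist 0.0 rows>= 5
-> (np.float64(0.5350098651575682), np.float64(-0.024960607526185164), 0.2) shift [2.15e+01 8.60e-01 2.00e-02] twist -0.208 rows>= 6
-> (np.float64(0.5350098651575682), np.float64(-0.024960607526185164), 0.015) shift [-2.00e-02  1.00e-02  1.85e+01] twist -0.0 rows>= 5
```

```bash
python3 -m handwheel '[[[32.28,-20.41,0],-0.873,7],[[32.28,-20.41,0],-0.873,7],[[32.28,-20.41,0],-0.873,7],[[32.28,-20.41,0],-0.873,7],[[32.28,-20.41,0],-0.873,7],[[32.28,-20.41,0],-0.873,7],[[32.28,-20.41,0],-0.873,7],[[32.28,-20.41,0],-0.873,7],[[32.28,-20.41,0],-0.873,7],[[32.28,-20.41,0],-0.873,7]]' 
python3 -m handwheel '[[[0,0,0],0,7],[[0,0,0],0,7],[[0,0,0],0,7]]'; python3 - <<'E'
from h import *
plan([(.4766,-.2321,.007,-.235)])
ci=camera_info("wrist"); im=read_camera("wrist"); print(ci["eye"],ci["attitude"])
cv2.imwrite("pics/w1.png",cv2.resize(im,(800,600)))
E
```

```text
time_s: 0.93
tcp_pos: [0.4798, -0.226, 0.2056]
tool_rot: [-2.459, -1.954, -0.003]
force: [1.1, 0.4, 0.5]
opening: 0.0701
finger_force: 0.0
time_s: 1.18
tcp_pos: [0.4761, -0.2335, 0.2052]
tool_rot: [-2.468, -1.944, 0.001]
force: [-0.1, 0.2, -1.2]
opening: 0.0698
finger_force: 0.0
at [ 0.4761 -0.2335  0.2052] closing yaw -0.236 tilt 0.001 op 0.0698 F [-0.1  0.2 -1.2] t 1.2
-> (0.4766, -0.2321, 0.007) shift [ 0.15  0.02 19.82] twist -0.001 rows>= 5
[ 0.49242575 -0.16707707  0.38524686] [-0.23678694  0.02873443 -0.23508741]
```

View pics/w1.png

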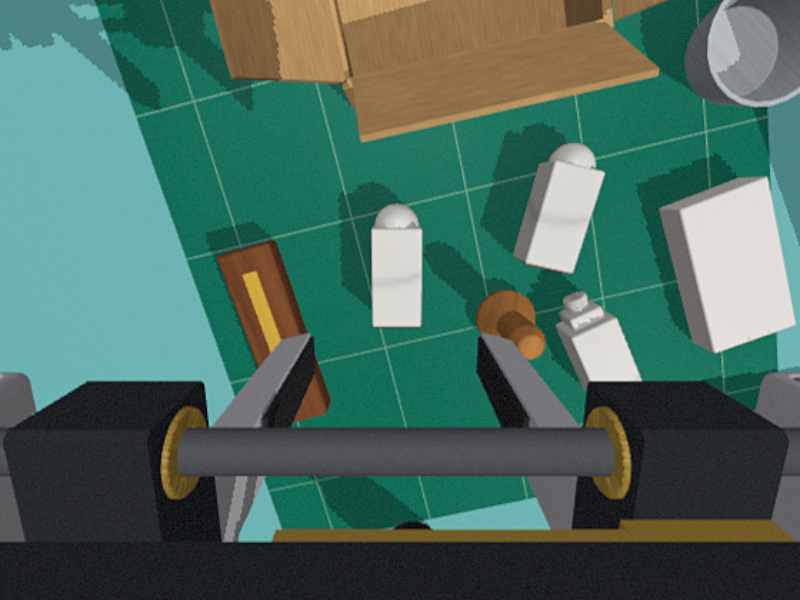

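The wrist view shows dome2's top face at (373–422, 229–327), square to the fingers. dome1's top corners are about (547,160), (604,172), (573,272), (516,257). I'll cross-check these against the top view.

```bash
python3 - <<'E'
from h import *
ci=camera_info("wrist"); s=1/1.42857
f=lambda p,z:onz(ci,p[0]*s,p[1]*s,z)[:2]
for n,q in {"dome2":[(373,230),(421,229),(422,326),(373,327)],"dome1":[(549,161),(604,172),(573,272),(516,260)]}.items():
    P=np.array([f(p,.04) for p in q]); a=(P[0]+P[1]-P[2]-P[3])/2; print(n,P.mean(0).round(4),np.linalg.norm(a).round(4),np.arctan2(a[1],a[0]).round(3))
print("bar",[f(p,.026).round(4) for p in [(218,257),(274,242),(328,407)]])
E
python3 -m handwheel '[[[0.1,0,6],0,7],[[0.1,0,10],0,7],[[0.1,0,14],0,7],[[0.1,0,17],0,7],[[0.1,0,19],0,7],[[0.1,0,19.8],0,7],[[0.1,0,19.8],0,7]]'
```

```text
dome2 [ 0.4778 -0.2337] 0.0786 1.34
dome1 [ 0.6111 -0.216 ] 0.0776 1.1
bar [array([ 0.3388, -0.1839]), array([ 0.387 , -0.1829]), array([ 0.3902, -0.3346])]
time_s: 1.82
tcp_pos: [0.4757, -0.2318, 0.006]
tool_rot: [-2.465, -1.943, 0.002]
force: [0.5, -0.2, 0.3]
opening: 0.07
finger_force: 0.0
```

```bash
python3 -m handwheel '[[[0,0,0],0,0],[[0,0,0],0,0],[[0,0,0],0,0],[[0,0,0],0,0],[[0,0,0],0,0],[[0,0,0],0,0]]'
python3 -m handwheel '[[[0,0,-3],0,0],[[0,0,-7],0,0],[[0,0,-11],0,0],[[0,0,-15],0,0],[[0,0,-19.3],0,0],[[0,0,-19.3],0,0],[[0,0,-19.3],0,0]]'
python3 - <<'E'
from h import *
a=cart(-.030,-.055)
plan([(*a,.2,CT),(*a,.015,CT)])
E
```

```text
time_s: 2.32
tcp_pos: [0.4773, -0.2318, 0.0083]
tool_rot: [2.466, 1.945, 0.0]
force: [-3.0, 0.2, 10.6]
opening: 0.0398
finger_force: 30.0
time_s: 2.9
tcp_pos: [0.4777, -0.232, 0.2024]
tool_rot: [2.464, 1.943, 0.002]
force: [-0.2, 0.6, -4.6]
opening: 0.0401
finger_force: 30.0
at [ 0.4777 -0.232   0.2024] closing yaw -0.235 tilt 0.004 op 0.0401 F [-0.2  0.6 -4.6] t 2.9
-> (np.float64(0.5350098651575682), np.float64(-0.024960607526185164), 0.2) shift [21.47  0.75  0.22] twist -0.208 rows>= 6
-> (np.float64(0.5350098651575682), np.float64(-0.024960607526185164), 0.015) shift [ 0.04 -0.06 18.5 ] twist 0.0 rows>= 5
```

```bash
python3 -m handwheel '[[[4,0.1,0],-0.04,0],[[8,0.3,0],-0.08,0],[[12,0.4,0],-0.12,0],[[16,0.6,0],-0.16,0],[[19.5,0.7,0],-0.2,0],[[21.5,0.75,0.2],-0.21,0],[[21.5,0.75,0.2],-0.21,0],[[21.5,0.75,0.2],-0.21,0]]'
python3 -m handwheel '[[[0,0,4],0,0],[[0,0,8],0,0],[[0,0,11],0,0],[[0,0,14],0,0],[[0,0,15],0,0],[[0,0,15],0,0]]'
python3 - <<'E'
from h import *
a=cart(-.030,-.055)
plan([(*a,.015,CT)])
E
```

```text
time_s: 3.57
tcp_pos: [0.5334, -0.023, 0.1964]
tool_rot: [-2.245, -2.194, 0.003]
force: [1.1, -0.7, -4.1]
opening: 0.0398
finger_force: 30.0
time_s: 4.07
tcp_pos: [0.5322, -0.0249, 0.0458]
tool_rot: [-2.247, -2.19, 0.006]
force: [-0.1, 1.2, -4.6]
opening: 0.0399
finger_force: 30.0
at [ 0.5322 -0.0249  0.0458] closing yaw -0.026 tilt 0.005 op 0.0399 F [-0.1  1.2 -4.6] t 4.1
-> (np.float64(0.5350098651575682), np.float64(-0.024960607526185164), 0.015) shift [0.   0.3  3.07] twist 0.001 rows>= 1
```

```bash
python3 -m handwheel '[[[0,0.3,1],0,0],[[0,0.3,2],0,0],[[0,0.3,2.6],0,0],[[0,0.3,2.9],0,0],[[0,0.3,3.1],0,0],[[0,0.3,3.1],0,0]]'
python3 -m handwheel '[[[0,0,0],0,5.2],[[0,0,0],0,5.2],[[0,0,0],0,5.2],[[0,0,0],0,5.2],[[0,0,-4],0,5.2],[[0,0,-8],0,5.2],[[0,0,-12],0,5.2],[[0,0,-16],0,5.2],[[0,0,-19],0,5.2],[[0,0,-19],0,5.2]]'
python3 - <<'E'
from h import *
b=cart(.036,-.055)
plan([(.612,-.216,.2,-.45),(.612,-.216,.008,-.45),(.612,-.216,.2,-.45),(*b,.2,CT)])
im=read_camera("wrist"); cv2.imwrite("w2.png",im)
E
```

```text
time_s: 4.57
tcp_pos: [0.5375, -0.0244, 0.0177]
tool_rot: [2.249, 2.193, -0.0]
force: [-0.5, -0.4, -4.0]
opening: 0.0398
finger_force: 30.0
time_s: 5.4
tcp_pos: [0.5399, -0.0241, 0.2137]
tool_rot: [2.244, 2.189, 0.008]
force: [0.9, 0.5, -0.3]
opening: 0.0517
finger_force: 0.0
at [ 0.5399 -0.0241  0.2137] closing yaw -0.025 tilt 0.008 op 0.0517 F [ 0.9  0.5 -0.3] t 5.4
-> (0.612, -0.216, 0.2) shift [-19.01   7.68   1.45] twist 0.425 rows>= 6
-> (0.612, -0.216, 0.008) shift [-0.05 -0.15 19.2 ] twist -0.0 rows>= 5
-> (0.612, -0.216, 0.2) shift [  0.05   0.15 -19.2 ] twist 0.0 rows>= 5
-> (np.float64(0.6009852721150375), np.float64(-0.026762183723938206), 0.2) shift [16.56 -9.22 -0.03] twist -0.423 rows>= 5
```

```bash
python3 -m handwheel '[[[-4,1.5,0],0.08,7],[[-8,3,0],0.16,7],[[-12,4.6,0],0.25,7],[[-15.5,6.2,0],0.35,7],[[-19,7.7,1.4],0.425,7],[[-19,7.7,1.4],0.425,7],[[-19,7.7,1.4],0.425,7],[[-19,7.7,1.4],0.425,7]]'
python3 - <<'E'
from h import *
plan([(.612,-.216,.008,-.45)])
im=read_camera("wrist"); cv2.imwrite("pics/w3.png",cv2.resize(im,(800,600)))
E
```

```text
time_s: 6.12
tcp_pos: [0.6093, -0.2152, 0.1924]
tool_rot: [-2.659, -1.671, 0.001]
force: [0.0, 1.0, 0.5]
opening: 0.0705
finger_force: 0.0
at [ 0.6093 -0.2152  0.1924] closing yaw -0.449 tilt 0.002 op 0.0705 F [0.  1.  0.5] t 6.1
-> (0.612, -0.216, 0.008) shift [ 0.04  0.31 18.44] twist 0.001 rows>= 5
```

View pics/w3.png

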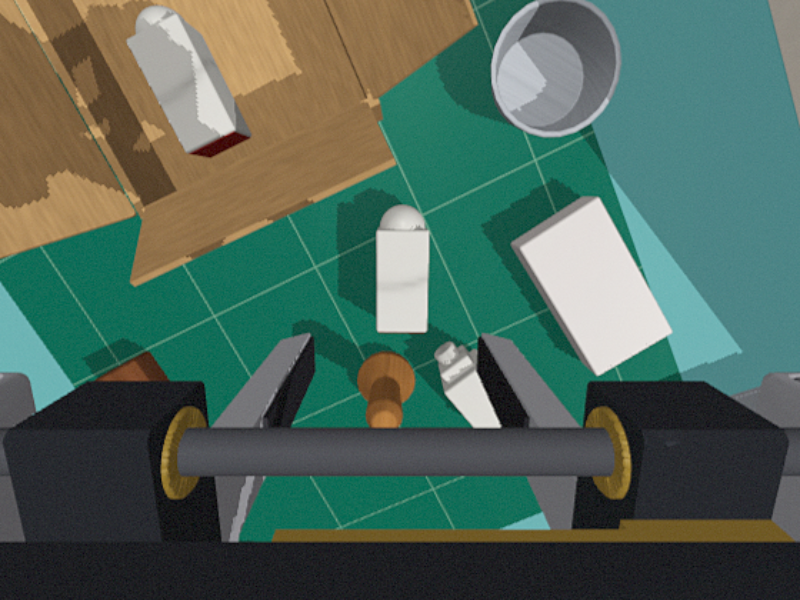

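```bash
python3 -m handwheel '[[[0,0.3,4],0,7],[[0,0.3,8],0,7],[[0,0.3,12],0,7],[[0,0.3,15.5],0,7],[[0,0.3,17.8],0,7],[[0,0.3,18.4],0,7],[[0,0.3,18.4],0,7],[[0,0.3,18.4],0,7]]'
python3 -m handwheel '[[[0,0,0],0,0],[[0,0,0],0,0],[[0,0,0],0,0],[[0,0,0],0,0],[[0,0,0],0,0],[[0,0,0],0,0]]'
python3 -m handwheel '[[[0,0,-3],0,0],[[0,0,-7],0,0],[[0,0,-11],0,0],[[0,0,-15],0,0],[[0,0,-19.2],0,0],[[0,0,-19.2],0,0],[[0,0,-19.2],0,0]]'
python3 - <<'E'
from h import *
b=cart(.040,-.055)
plan([(*b,.2,CT),(*b,.045,CT)])
E
```

```text
time_s: 6.83
tcp_pos: [0.6131, -0.2169, 0.011]
tool_rot: [2.659, 1.671, 0.002]
force: [0.8, 0.4, 0.5]
opening: 0.07
finger_force: 0.0
time_s: 7.33
tcp_pos: [0.6126, -0.2176, 0.01]
tool_rot: [2.661, 1.669, 0.001]
force: [-1.1, 1.1, 6.2]
opening: 0.0399
finger_force: 30.0
time_s: 7.92
tcp_pos: [0.613, -0.2176, 0.2034]
tool_rot: [2.659, 1.668, 0.003]
force: [-0.8, -0.7, -5.5]
opening: 0.0394
finger_force: 30.0
at [ 0.613  -0.2176  0.2034] closing yaw -0.45 tilt 0.003 op 0.0394 F [-0.8 -0.7 -5.5] t 7.9
-> (np.float64(0.6049837816276115), np.float64(-0.02687137016016566), 0.2) shift [16.83 -9.02  0.31] twist -0.423 rows>= 5
-> (np.float64(0.6049837816276115), np.float64(-0.02687137016016566), 0.045) shift [ 0.02 -0.05 15.5 ] twist 0.0 rows>= 4
```

```bash
python3 -m handwheel '[[[3.5,-1.8,0],-0.09,0],[[7,-3.6,0],-0.18,0],[[10.5,-5.4,0],-0.27,0],[[14,-7.3,0],-0.36,0],[[16,-8.5,0.1],-0.41,0],[[16.8,-9,0.3],-0.423,0],[[16.8,-9,0.3],-0.423,0],[[16.8,-9,0.3],-0.423,0]]'
python3 -m handwheel '[[[0,0,4],0,0],[[0,0,8],0,0],[[0,0,11],0,0],[[0,0,14],0,0],[[0,0,15],0,0],[[0,0,15],0,0],[[0,0,15],0,0]]'
python3 - <<'E'
from h import *
a=cart(.040,-.055)
plan([(*a,.017,CT)])
E
```

```text
time_s: 8.58
tcp_pos: [0.6037, -0.0277, 0.1971]
tool_rot: [-2.251, -2.189, 0.003]
force: [-0.1, -0.4, -4.8]
opening: 0.04
finger_force: 30.0
time_s: 9.17
tcp_pos: [0.6047, -0.0278, 0.049]
tool_rot: [2.253, 2.19, -0.0]
force: [-0.2, 0.2, -3.3]
opening: 0.0399
finger_force: 30.0
at [ 0.6047 -0.0278  0.049 ] closing yaw -0.028 tilt 0.0 op 0.0399 F [-0.2  0.2 -3.3] t 9.2
-> (np.float64(0.6049837816276115), np.float64(-0.02687137016016566), 0.017) shift [0.1  0.03 3.2 ] twist -0.001 rows>= 1
```

```bash
python3 -m handwheel '[[[0,0,1],0,0],[[0,0,2],0,0],[[0,0,2.6],0,0],[[0,0,3],0,0],[[0,0,3.2],0,0],[[0,0,3.2],0,0],[[0,0,3.2],0,0]]'
python3 -m handwheel '[[[0,0,0],0,5.2],[[0,0,0],0,5.2],[[0,0,0],0,5.2],[[0,0,0],0,5.2],[[0,0,-4],0,5.2],[[0,0,-8],0,5.2],[[0,0,-12],0,5.2],[[0,0,-16],0,5.2],[[0,0,-19],0,5.2],[[0,0,-19],0,5.2]]'
python3 - <<'E'
from h import *
plan([(.6305,-.3415,.2,.24)])
E
```

```text
time_s: 9.75
tcp_pos: [0.6044, -0.0269, 0.0166]
tool_rot: [2.251, 2.191, 0.0]
force: [-0.2, 0.6, -3.9]
opening: 0.04
finger_force: 30.0
time_s: 10.58
tcp_pos: [0.6069, -0.0267, 0.2132]
tool_rot: [2.247, 2.187, 0.009]
force: [0.9, 0.2, -1.1]
opening: 0.0521
finger_force: 0.0
at [ 0.6069 -0.0267  0.2132] closing yaw -0.027 tilt 0.009 op 0.0521 F [ 0.9  0.2 -1.1] t 10.6
-> (0.6305, -0.3415, 0.2) shift [-31.4    3.2    1.36] twist -0.267 rows>= 8
```

```bash
python3 -m handwheel '[[[-4,0.4,0],-0.03,6.5],[[-8,0.8,0],-0.06,6.5],[[-12,1.2,0],-0.1,6.5],[[-16,1.6,0],-0.13,6.5],[[-20,2,0],-0.17,6.5],[[-24,2.4,0],-0.2,6.5],[[-28,2.8,0.5],-0.23,6.5],[[-31.4,3.2,1],-0.267,6.5],[[-31.4,3.2,1],-0.267,6.5],[[-31.4,3.2,1],-0.267,6.5]]'
python3 -m handwheel '[[[0,0,0],0,6.5],[[0,0,0],0,6.5]]'
python3 - <<'E'
from h import *
plan([(.6305,-.3415,.009,.24)])
im=read_camera("wrist"); cv2.imwrite("pics/w4.png",cv2.resize(im,(800,600)))
E
```

```text
time_s: 11.42
tcp_pos: [0.627, -0.3439, 0.1953]
tool_rot: [-1.943, -2.467, 0.001]
force: [-0.4, 0.7, -0.4]
opening: 0.0649
finger_force: 0.0
time_s: 11.58
tcp_pos: [0.6283, -0.3402, 0.1968]
tool_rot: [1.938, 2.473, 0.001]
force: [0.4, 0.5, 0.3]
opening: 0.0651
finger_force: 0.0
at [ 0.6283 -0.3402  0.1968] closing yaw 0.242 tilt 0.001 op 0.0651 F [0.4 0.5 0.3] t 11.6
-> (0.6305, -0.3415, 0.009) shift [-0.18  0.18 18.78] twist 0.002 rows>= 5
```

View pics/w4.png

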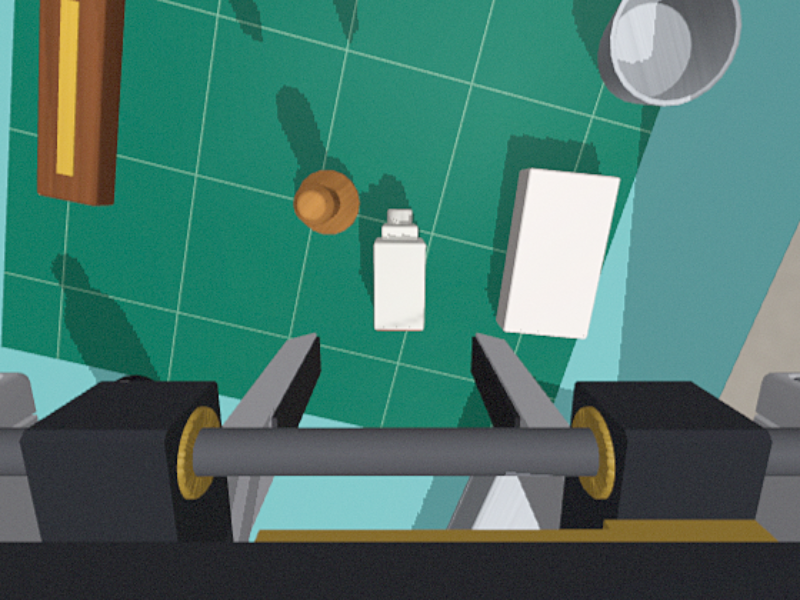

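```bash
python3 -m handwheel '[[[-0.1,0.2,4],0,6.5],[[-0.1,0.2,8],0,6.5],[[-0.1,0.2,12],0,6.5],[[-0.1,0.2,15.5],0,6.5],[[-0.1,0.2,18],0,6.5],[[-0.1,0.2,18.8],0,6.5],[[-0.1,0.2,18.8],0,6.5],[[-0.1,0.2,18.8],0,6.5]]'
python3 -m handwheel '[[[0,0,0],0,0],[[0,0,0],0,0],[[0,0,0],0,0],[[0,0,0],0,0],[[0,0,0],0,0],[[0,0,0],0,0]]'
python3 -m handwheel '[[[0,0,-3],0,0],[[0,0,-7],0,0],[[0,0,-11],0,0],[[0,0,-15],0,0],[[0,0,-19.2],0,0],[[0,0,-19.2],0,0],[[0,0,-19.2],0,0]]'
python3 - <<'E'
from h import *
b=cart(.0,.045)
plan([(*b,.2,CT),(*b,.045,CT)])
E
```

```text
time_s: 12.3
tcp_pos: [0.6309, -0.3419, 0.01]
tool_rot: [1.938, 2.471, 0.001]
force: [-0.1, -0.6, 0.0]
opening: 0.0649
finger_force: 0.0
time_s: 12.8
tcp_pos: [0.6307, -0.3424, 0.0095]
tool_rot: [1.939, 2.47, 0.001]
force: [-0.7, 1.0, 7.2]
opening: 0.0396
finger_force: 30.0
time_s: 13.38
tcp_pos: [0.6307, -0.3426, 0.2027]
tool_rot: [1.938, 2.469, 0.001]
force: [-0.5, 0.4, -5.9]
opening: 0.0395
finger_force: 30.0
at [ 0.6307 -0.3426  0.2027] closing yaw 0.24 tilt 0.003 op 0.0395 F [-0.5  0.4 -5.9] t 13.4
-> (np.float64(0.5677283474075588), np.float64(0.07418323201645634), 0.2) shift [41.98  3.79  0.17] twist 0.267 rows>= 11
-> (np.float64(0.5677283474075588), np.float64(0.07418323201645634), 0.045) shift [ 0.03 -0.05 15.5 ] twist -0.0 rows>= 4
```

```bash
python3 -m handwheel '[[[4,0.3,-1],0.02,0],[[8,0.7,-1],0.05,0],[[12,1.1,-1],0.07,0],[[16,1.4,-1],0.1,0],[[20,1.8,-1],0.12,0],[[24,2.1,-1],0.15,0],[[28,2.5,-1],0.17,0],[[32,2.9,-1],0.2,0],[[36,3.3,-1],0.23,0],[[40,3.7,-1],0.26,0]]'
python3 -m handwheel '[[[2.4,0.1,1.0],0.007,0],[[2.4,0.1,1.0],0.007,0],[[2.4,0.1,1.0],0.007,0]]'
python3 - <<'E'
from h import *
b=cart(.0,.05)
plan([(*b,.045,CT),(*b,.018,CT)])
E
```

```text
time_s: 14.22
tcp_pos: [0.5691, 0.0565, 0.2086]
tool_rot: [-2.244, -2.196, 0.004]
force: [1.2, -0.3, -4.8]
opening: 0.0401
finger_force: 30.0
time_s: 14.47
tcp_pos: [0.5709, 0.0803, 0.1983]
tool_rot: [-2.246, -2.193, 0.004]
force: [0.1, -0.8, -5.1]
opening: 0.0399
finger_force: 30.0
at [0.5709 0.0803 0.1983] closing yaw -0.024 tilt 0.004 op 0.0399 F [ 0.1 -0.8 -5.1] t 14.5
-> (np.float64(0.5678648304528432), np.float64(0.07918136890717373), 0.045) shift [-0.12 -0.25 15.33] twist 0.003 rows>= 4
-> (np.float64(0.5678648304528432), np.float64(0.07918136890717373), 0.018) shift [0.   0.01 2.7 ] twist -0.0 rows>= 1
```

```bash
python3 -m handwheel '[[[0,-0.2,4],0,0],[[0,-0.2,8],0,0],[[0,-0.2,11.5],0,0],[[0,-0.2,14.5],0,0],[[0,-0.2,16],0,0],[[0,-0.2,17],0,0],[[0,-0.2,17.6],0,0],[[0,-0.2,18],0,0],[[0,-0.2,18],0,0],[[0,-0.2,18],0,0]]'
python3 -m handwheel '[[[0,0,0],0,6],[[0,0,0],0,6],[[0,0,0],0,6],[[0,0,0],0,6],[[0,0,-4],0,6],[[0,0,-8],0,6],[[0,0,-12],0,6],[[0,0,-16],0,6],[[0,0,-19],0,6],[[0,0,-19],0,6]]'
python3 - <<'E'
from h import *
plan([(.5665,-.25,.25,CT)])
E
```

```text
time_s: 15.3
tcp_pos: [0.5708, 0.079, 0.0212]
tool_rot: [2.251, 2.191, 0.001]
force: [-0.2, 0.5, -5.1]
opening: 0.0399
finger_force: 30.0
time_s: 16.13
tcp_pos: [0.5728, 0.0799, 0.217]
tool_rot: [2.247, 2.187, 0.01]
force: [0.4, 0.0, -0.9]
opening: 0.0596
finger_force: 0.0
at [0.5728 0.0799 0.217 ] closing yaw -0.027 tilt 0.009 op 0.0596 F [ 0.4  0.  -0.9] t 16.1
-> (0.5665, -0.25, 0.25) shift [-32.99   0.29  -3.32] twist 0.0 rows>= 9
```

```bash
python3 -m handwheel '[[[-4,0,0],0,0],[[-8,0,0],0,0],[[-12,0,0],0,0],[[-16,0,0],0,0],[[-20,0,0],0,0],[[-24,0,0],0,0],[[-28,0,0],0,0],[[-28,0,0],0,0],[[-28,0,0],0,0]]'
python3 - <<'E'
from h import *
plan([(*cart(0,-.205),.2,CT),(*cart(0,-.205),.09,CT),(*cart(0,-.123),.09,CT)])
im=read_camera("top"); cv2.imwrite("top1.png",im); crop(im,165,120,170,125,4.7,"pics/t1.png")
E
```

```text
time_s: 16.88
tcp_pos: [0.5623, -0.2031, 0.2102]
tool_rot: [-2.256, -2.187, 0.001]
force: [0.5, 1.0, 0.7]
opening: 0.0035
finger_force: 0.0
at [ 0.5623 -0.2031  0.2102] closing yaw -0.031 tilt 0.0 op 0.0035 F [0.5 1.  0.7] t 16.9
-> (np.float64(0.5609041951433428), np.float64(-0.17572361251941224), 0.2) shift [ 2.73 -0.22  1.02] twist -0.004 rows>= 1
-> (np.float64(0.5609041951433428), np.float64(-0.17572361251941224), 0.09) shift [ 0.  0. 11.] twist 0.0 rows>= 3
-> (np.float64(0.5631425170860057), np.float64(-0.09375416751164733), 0.09) shift [ 8.2  0.  -0. ] twist -0.0 rows>= 3
```

View pics/t1.png

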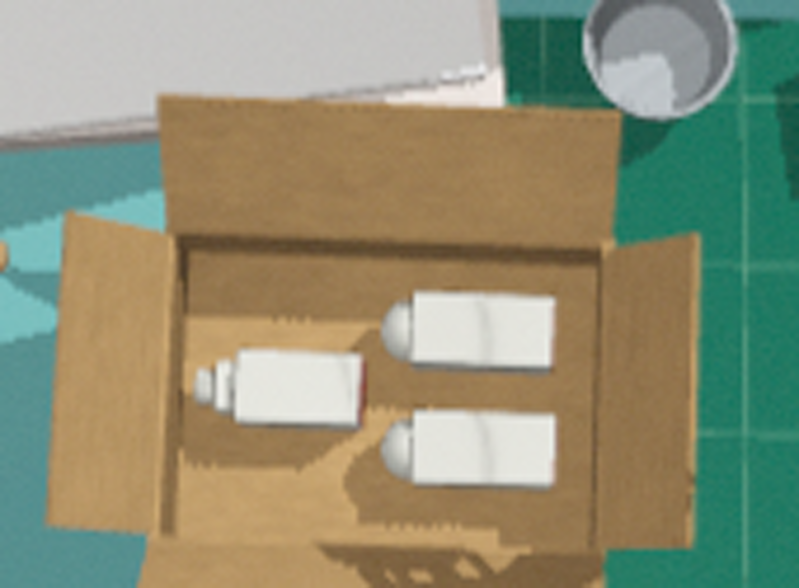

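The top view shows all three seals lying flat on the carton floor: the domed pair at (470,330) and (470,447), and the knobbed one at (285,388). Next I'll fold in the right end flap.

```bash
python3 -m handwheel '[[[0,-0.1,4],0,0],[[0,-0.1,8],0,0],[[0,-0.1,12],0,0],[[0,-0.1,12],0,0],[[2,-0.1,12],0,0],[[4,-0.1,12],0,0],[[6,-0.1,12],0,0],[[8,-0.1,12],0,0],[[10,-0.1,12],0,0],[[12,-0.1,12],0,0]]'
python3 -m handwheel '[[[1,0,0],0,0],[[2,0,0.4],0,0],[[3,0,0.9],0,0],[[4,0,1.4],0,0],[[4.5,0,1.7],0,0],[[4.5,0,1.7],0,0],[[4.5,0,1.7],0,0]]'
python3 - <<'E'
from h import *
plan([(*cart(0,-.075),.07,CT)])
E
```

```text
time_s: 17.77
tcp_pos: [0.5659, -0.0791, 0.0929]
tool_rot: [2.249, 2.191, 0.001]
force: [-0.2, -2.2, -1.1]
opening: 0.0002
finger_force: 0.7
time_s: 18.35
tcp_pos: [0.5661, -0.0358, 0.0731]
tool_rot: [-2.251, -2.191, 0.001]
force: [0.1, 0.1, -0.5]
opening: 0.0007
finger_force: 0.0
at [ 0.5661 -0.0358  0.0731] closing yaw -0.027 tilt 0.001 op 0.0007 F [ 0.1  0.1 -0.5] t 18.4
-> (np.float64(0.5644527543207352), np.float64(-0.04577205336076057), 0.07) shift [-1.   -0.13  0.31] twist 0.0 rows>= 1
```

```bash
python3 -m handwheel '[[[-0.8,0,0.3],0,0],[[-0.8,0,0.5],0,0],[[-0.8,0,0.5],0,0],[[-0.8,0,0.5],0,0]]'
python3 -m handwheel '[[[0,0,-4],0,0],[[0,0,-8],0,0],[[0,0,-12.5],0,0],[[4,0,-12.5],0,0],[[8,0,-12.5],0,0],[[12,0,-12.5],0,0],[[16,0,-12.5],0,0],[[20,0,-12.5],0,0],[[24,0,-12.5],0,0],[[28,0,-12.5],0,0]]'
python3 -m handwheel '[[[1,0,0],0,0],[[1,0,0],0,0],[[1,0,0],0,0]]'
python3 - <<'E'
from h import *
plan([(*cart(0,.215),.2,CT),(*cart(0,.215),.09,CT),(*cart(0,.1),.09,CT),(*cart(0,.07),.069,CT)])
im=read_camera("top"); cv2.imwrite("top2.png",im)
E
```

```text
time_s: 18.68
tcp_pos: [0.5663, -0.0459, 0.069]
tool_rot: [2.253, 2.188, -0.001]
force: [-3.5, -3.8, 11.5]
opening: 0.0005
finger_force: 6.2
time_s: 19.52
tcp_pos: [0.5738, 0.2368, 0.1934]
tool_rot: [2.253, 2.189, -0.0]
force: [-0.2, -1.4, 0.0]
opening: 0.0006
finger_force: 0.0
time_s: 19.77
tcp_pos: [0.574, 0.2456, 0.193]
tool_rot: [-2.251, -2.191, 0.001]
force: [0.5, -0.2, 0.0]
opening: 0.0005
finger_force: 0.0
at [0.574  0.2456 0.193 ] closing yaw -0.027 tilt 0.001 op 0.0005 F [ 0.5 -0.2  0. ] t 19.8
-> (np.float64(0.5723687709472258), np.float64(0.244119886300847), 0.2) shift [-0.15 -0.16 -0.7 ] twist 0.0 rows>= 1
-> (np.float64(0.5723687709472258), np.float64(0.244119886300847), 0.09) shift [0.0e+00 1.0e-02 1.1e+01] twist -0.0 rows>= 3
-> (np.float64(0.5692296609056864), np.float64(0.12916273781434745), 0.09) shift [-11.5  -0.    0. ] twist -0.0 rows>= 3
-> (np.float64(0.5684107626339805), np.float64(0.09917391647004321), 0.069) shift [-3.   0.   2.1] twist -0.0 rows>= 1
```

```bash
python3 -m handwheel '[[[0,-0.1,4],0,0],[[0,-0.1,8],0,0],[[0,-0.1,10.3],0,0],[[0,-0.1,10.3],0,0],[[-2,-0.1,10.3],0,0],[[-4,-0.1,10.3],0,0],[[-6,-0.1,10.3],0,0],[[-8,-0.1,10.3],0,0],[[-10,-0.1,10.3],0,0],[[-12,-0.1,10.3],0,0]]'
python3 -m handwheel '[[[-1,0,0],0,0],[[-2,0,0.6],0,0],[[-3,0,1.2],0,0],[[-3.2,0,1.7],0,0],[[-3,0,2.1],0,0],[[-3,0,2.2],0,0],[[-3,0,2.2],0,0]]'
python3 - <<'E'
from h import *
plan([(*cart(0,.07),.069,CT)])
E
```

```text
time_s: 20.65
tcp_pos: [0.5705, 0.1244, 0.0925]
tool_rot: [2.252, 2.189, 0.003]
force: [0.2, 1.2, -0.6]
opening: 0.0005
finger_force: 0.4
time_s: 21.23
tcp_pos: [0.5689, 0.0951, 0.0687]
tool_rot: [2.251, 2.19, -0.004]
force: [-6.2, -12.7, 19.1]
opening: 0.0007
finger_force: 9.6
at [0.5689 0.0951 0.0687] closing yaw -0.027 tilt 0.003 op 0.0007 F [ -6.2 -12.7  19.1] t 21.2
-> (np.float64(0.5684107626339805), np.float64(0.09917391647004321), 0.069) shift [ 0.4  -0.06 -0.03] twist -0.0 rows>= 1
```

```bash
python3 -m handwheel '[[[0,0,-4],0,0],[[0,0,-8],0,0],[[0,0,-13],0,0],[[-1.5,-4,-13],0,0],[[-3,-8,-13],0,0],[[-4.5,-12,-13],0,0],[[-5.7,-16,-13],0,0],[[-5.7,-18.7,-13],0,0],[[-5.7,-18.7,-13],0,0],[[-5.7,-18.7,-13],0,0]]'
python3 - <<'E'
from h import *
plan([(*cart(-.185,0),.2,CT),(*cart(-.185,0),.097,CT),(*cart(-.06,0),.097,CT),(*cart(-.04,0),.074,CT)])
print(observe()["joints"].round(2))
E
```

```text
time_s: 22.07
tcp_pos: [0.3798, 0.0446, 0.1988]
tool_rot: [2.249, 2.191, 0.0]
force: [1.0, -0.3, -0.5]
opening: 0.0005
finger_force: 0.0
at [0.3798 0.0446 0.1988] closing yaw -0.026 tilt 0.002 op 0.0005 F [ 1.  -0.3 -0.5] t 22.1
-> (np.float64(0.38156893504345724), np.float64(0.03424987267551989), 0.2) shift [-1.03  0.2  -0.12] twist 0.001 rows>= 1
-> (np.float64(0.38156893504345724), np.float64(0.03424987267551989), 0.097) shift [ 1.00e-02 -1.00e-02  1.03e+01] twist -0.0 rows>= 3
-> (np.float64(0.5065223573113915), np.float64(0.030837796543411858), 0.097) shift [ 0.   12.5   0.02] twist -0.0 rows>= 4
-> (np.float64(0.526514904874261), np.float64(0.03029186436227457), 0.074) shift [0.  2.  2.3] twist -0.0 rows>= 1
[ 0.4  -0.01 -0.59  2.16 -0.    0.99 -0.21]
```

```bash
python3 -m handwheel '[[[-1,0,4],0,0],[[-1,0,8],0,0],[[-1,0,10.2],0,0],[[-1,0,10.2],0,0],[[-1,2,10.2],0,0],[[-1,4,10.2],0,0],[[-1,6,10.2],0,0],[[-1,8,10.2],0,0],[[-1,10,10.2],0,0],[[-1,12,10.2],0,0]]'
python3 -m handwheel '[[[0,1,0],0,0],[[0,2,0.5],0,0],[[0,3,1.1],0,0],[[0,3,1.6],0,0],[[0,3,2],0,0],[[0,3,2.2],0,0],[[0,3,2.2],0,0]]'
python3 - <<'E'
from h import *
plan([(*cart(-.04,0),.074,CT)])
E
```

```text
time_s: 22.9
tcp_pos: [0.5019, 0.0317, 0.0976]
tool_rot: [-2.25, -2.192, -0.001]
force: [-2.2, -0.3, 0.3]
opening: 0.0003
finger_force: 0.6
time_s: 23.48
tcp_pos: [0.5293, 0.0303, 0.0743]
tool_rot: [-2.25, -2.191, 0.001]
force: [0.3, 0.0, 0.9]
opening: 0.0003
finger_force: 0.5
at [0.5293 0.0303 0.0743] closing yaw -0.027 tilt 0.001 op 0.0003 F [0.3 0.  0.9] t 23.5
-> (np.float64(0.526514904874261), np.float64(0.03029186436227457), 0.074) shift [-0.01 -0.27  0.03] twist 0.001 rows>= 1
```

```bash
python3 -m handwheel '[[[0,0,0.2],0,0],[[0,0,0.2],0,0],[[0,0,0.2],0,0]]'
python3 -m handwheel '[[[0,0,-4],0,0],[[0,0,-8],0,0],[[0,0,-12.5],0,0],[[0,4,-12.5],0,0],[[0,8,-12.5],0,0],[[0,12,-12.5],0,0],[[0,16,-12.5],0,0],[[0,20,-12.5],0,0],[[0,23.5,-12.5],0,0],[[0,23.5,-12.5],0,0]]'
python3 -m handwheel '[[[0,0,0],0,0],[[0,0,0],0,0]]'
python3 - <<'E'
from h import *
plan([(*cart(.195,0),.2,CT),(*cart(.195,0),.097,CT),(*cart(.06,0),.097,CT),(*cart(.04,0),.074,CT)])
E
```

```text
time_s: 23.73
tcp_pos: [0.5295, 0.0303, 0.0737]
tool_rot: [2.25, 2.191, -0.001]
force: [-10.2, -0.4, 29.1]
opening: 0.0007
finger_force: 14.5
time_s: 24.57
tcp_pos: [0.7682, 0.0235, 0.1947]
tool_rot: [-2.251, -2.189, 0.001]
force: [-1.3, -0.7, -0.8]
opening: 0.0007
finger_force: 0.0
time_s: 24.73
tcp_pos: [0.764, 0.0243, 0.197]
tool_rot: [-2.25, -2.191, 0.001]
force: [-0.7, 0.1, 0.3]
opening: 0.0008
finger_force: 0.0
at [0.764  0.0243 0.197 ] closing yaw -0.026 tilt 0.001 op 0.0008 F [-0.7  0.1  0.3] t 24.7
-> (np.float64(0.7614273387379775), np.float64(0.023877161233911467), 0.2) shift [-0.05 -0.25 -0.3 ] twist 0.001 rows>= 1
-> (np.float64(0.7614273387379775), np.float64(0.023877161233911467), 0.097) shift [-0.00e+00  1.00e-02  1.03e+01] twist -0.0 rows>= 3
-> (np.float64(0.6264776426886085), np.float64(0.027562203456588143), 0.097) shift [ -0.   -13.5    0.02] twist 0.0 rows>= 4
-> (np.float64(0.606485095125739), np.float64(0.02810813563772543), 0.074) shift [-0.  -2.   2.3] twist -0.0 rows>= 1
```

```bash
python3 -m handwheel '[[[0,0,4],0,0],[[0,0,8],0,0],[[0,0,10],0,0],[[0,0,10],0,0],[[0,-2,10],0,0],[[0,-4,10],0,0],[[0,-6,10],0,0],[[0,-8,10],0,0],[[0,-10,10],0,0],[[0,-12,10],0,0]]'
python3 -m handwheel '[[[0,-1,0],0,0],[[0,-2.3,0],0,0],[[0,-3.3,0.5],0,0],[[0,-3.8,1],0,0],[[0,-3.8,1.6],0,0],[[0,-3.8,2.1],0,0],[[0,-3.8,2.3],0,0],[[0,-3.8,2.3],0,0]]'
python3 - <<'E'
from h import *
plan([(*cart(.04,0),.074,CT)])
E
```

```text
time_s: 25.57
tcp_pos: [0.6444, 0.0271, 0.1002]
tool_rot: [2.249, 2.189, 0.003]
force: [1.6, -0.2, 0.3]
opening: 0.0005
finger_force: 0.6
time_s: 26.23
tcp_pos: [0.6072, 0.028, 0.0743]
tool_rot: [-2.251, -2.191, 0.001]
force: [-1.5, -1.9, 1.8]
opening: 0.0005
finger_force: 1.3
at [0.6072 0.028  0.0743] closing yaw -0.027 tilt 0.001 op 0.0005 F [-1.5 -1.9  1.8] t 26.2
-> (np.float64(0.606485095125739), np.float64(0.02810813563772543), 0.074) shift [ 0.01 -0.07  0.03] twist 0.0 rows>= 1
```

Now I'll press slightly further, lift, move over towards the bar, and look.

```bash
python3 -m handwheel '[[[0,0,0.15],0,0],[[0,0,0.15],0,0],[[0,0,0.15],0,0]]'
python3 -m handwheel '[[[0,0,-4],0,0],[[0,0,-8],0,0],[[0,0,-12.5],0,4],[[-4,-3.3,-12.5],0,8],[[-8,-6.6,-12.5],0,8],[[-11,-9,-12.5],0,8],[[-14,-11.4,-12.5],0,8],[[-17,-14,-12.5],0,8],[[-20,-16.4,-12.5],0,8],[[-20,-16.4,-12.5],0,8]]'
python3 - <<'E'
from h import *
plan([(.364,-.2605,.2,.04)])
im=read_camera("scene"); 
a=cv2.resize(im[130:280,200:450],None,fx=3.2,fy=3.2,interpolation=cv2.INTER_CUBIC)
cv2.imwrite("pics/s2.png",a); im=read_camera("top"); cv2.imwrite("top3.png",im); crop(im,165,120,240,180,3.3,"pics/t3.png")
E
```

```text
time_s: 26.48
tcp_pos: [0.6073, 0.028, 0.074]
tool_rot: [2.251, 2.191, -0.001]
force: [-9.3, -2.4, 21.7]
opening: 0.0005
finger_force: 10.7
time_s: 27.32
tcp_pos: [0.4341, -0.1721, 0.198]
tool_rot: [2.257, 2.185, -0.003]
force: [0.3, -0.7, -0.3]
opening: 0.0502
finger_force: 0.0
at [ 0.4341 -0.1721  0.198 ] closing yaw -0.033 tilt 0.002 op 0.0502 F [ 0.3 -0.7 -0.3] t 27.3
-> (0.364, -0.2605, 0.2) shift [-9.06 -6.72 -0.18] twist -0.073 rows>= 3
```

View pics/t3.png

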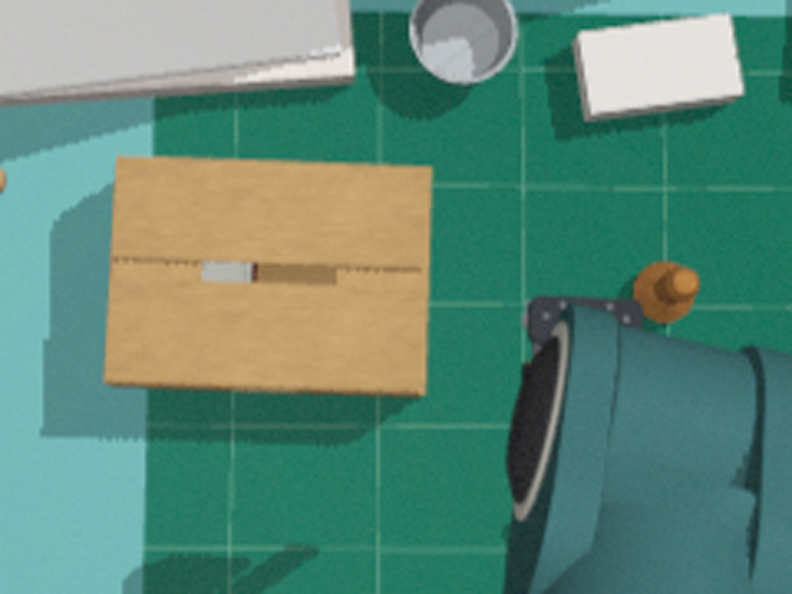

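The carton is shut: four flaps flat, outline corners (117,157), (432,167), (425,395), (105,383), with the seam near (270,272). I'll refine the carton centre from these and get the bar's pose from the wrist view.

```bash
python3 -m handwheel '[[[-9.1,-6.7,0],-0.073,8],[[-9.1,-6.7,0],-0.073,8],[[-9.1,-6.7,0],-0.073,8],[[-9.1,-6.7,0],-0.073,8],[[-9.1,-6.7,0],-0.073,8],[[-9.1,-6.7,0],-0.073,8]]'
python3 - <<'E'
from h import *
ci=camera_info("top")
W=lambda p,z:onz(ci,(p[0]+.5)/3.3-.5+165,(p[1]+.5)/3.3-.5+120,z)[:2]
P=np.array([W(p,.074) for p in [(117,157),(432,167),(425,395),(105,383)]]); print(P.round(4),"centre",P.mean(0))
a=(P[0]+P[3]-P[1]-P[2])/2; b=(P[0]+P[1]-P[2]-P[3])/2;print(np.linalg.norm(a),np.arctan2(a[1],a[0])-np.pi/2,np.linalg.norm(b))
print("seam",W((230,273),.074),W((320,275),.074), cart(0,0), cart(0,.04),cart(0,-.03))
plan([(.364,-.2605,.007,.04)])
im=read_camera("wrist"); cv2.imwrite("pics/w5.png",cv2.resize(im,(800,600)))
E
```

```text
time_s: 27.92
tcp_pos: [0.3694, -0.2557, 0.198]
tool_rot: [2.168, 2.273, 0.001]
force: [0.0, 0.3, -0.1]
opening: 0.0801
finger_force: 0.0
[[ 0.6572  0.1491]
 [ 0.6515 -0.0981]
 [ 0.4725 -0.0926]
 [ 0.4805  0.1538]] centre [0.56544516 0.0280573 ]
0.24686247553535046 -0.027575664081689988 0.17790784157063783
seam [0.56634439 0.05928464] [ 0.56528697 -0.01067459] (np.float64(0.5665), np.float64(0.0292)) (np.float64(0.5675918643622746), np.float64(0.06918509512573898)) (np.float64(0.5656811017282941), np.float64(-0.0007888213443042295))
at [ 0.3694 -0.2557  0.198 ] closing yaw 0.047 tilt 0.001 op 0.0801 F [ 0.   0.3 -0.1] t 27.9
-> (0.364, -0.2605, 0.007) shift [-0.46 -0.57 19.1 ] twist 0.007 rows>= 5
```

View pics/w5.png

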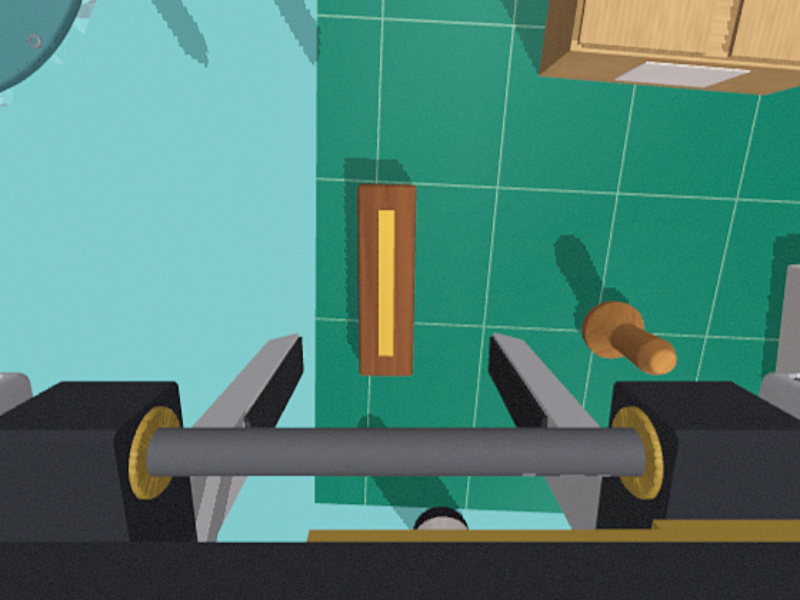

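```bash
python3 - <<'E'
from h import *
ci=camera_info("wrist"); s=1/1.42857
P=np.array([onz(ci,x*s,y*s,.026)[:2] for x,y in [(360,185),(415,185),(412,375),(361,375)]])
a=(P[0]+P[1]-P[2]-P[3])/2; c=P.mean(0); print(c,np.linalg.norm(a),np.arctan2(a[1],a[0])-np.pi/2)
c=(c+[.3624,-.2606])/2
plan([(*c,.004,.045),(*c,.2,.045),(.566,.0285,.2,CT),(.566,.0285,.09,CT)])
E
```

```text
[ 0.36329462 -0.26130566] 0.15764332444285512 0.038675785213495795
at [ 0.3694 -0.2554  0.198 ] closing yaw 0.048 tilt 0.001 op 0.0802 F [-0.7  0.9  0.6] t 28.0
-> (np.float64(0.3628473108299879), np.float64(-0.26095283094492816), 0.004) shift [-0.53 -0.69 19.39] twist 0.003 rows>= 5
-> (np.float64(0.3628473108299879), np.float64(-0.26095283094492816), 0.2) shift [ 1.00e-02  0.00e+00 -1.96e+01] twist 0.0 rows>= 5
-> (0.566, 0.0285, 0.2) shift [2.80e+01 2.16e+01 2.00e-02] twist 0.072 rows>= 9
-> (0.566, 0.0285, 0.09) shift [-1.0e-02 -0.0e+00  1.1e+01] twist 0.0 rows>= 3
```

```bash
python3 -m handwheel '[[[-0.5,-0.7,4],0,8],[[-0.5,-0.7,8],0,8],[[-0.5,-0.7,12],0,8],[[-0.5,-0.7,13],0,8],[[-0.5,-0.7,13],0,8],[[-0.5,-0.7,13],0,8]]'
python3 - <<'E'
from h import *
plan([(.3629,-.261,.005,.042)])
E
```

```text
time_s: 28.47
tcp_pos: [0.3625, -0.2614, 0.0689]
tool_rot: [-2.168, -2.273, -0.001]
force: [0.8, 0.2, 0.1]
opening: 0.0799
finger_force: 0.0
at [ 0.3625 -0.2614  0.0689] closing yaw 0.047 tilt 0.0 op 0.0799 F [0.8 0.2 0.1] t 28.5
-> (0.3629, -0.261, 0.005) shift [0.04 0.04 6.39] twist 0.005 rows>= 2
```

```bash
python3 -m handwheel '[[[0,0,3],0,8],[[0,0,5],0,8],[[0,0,6.2],0,8],[[0,0,6.2],0,8],[[0,0,6.2],0,0],[[0,0,6.2],0,0],[[0,0,6.2],0,0],[[0,0,6.2],0,0],[[0,0,6.2],0,0],[[0,0,6.2],0,0]]'
python3 -m handwheel '[[[0,0,0],0,0],[[0,0,0],0,0]]'
python3 -m handwheel '[[[0,0,-3],0,0],[[0,0,-7],0,0],[[0,0,-11],0,0],[[0,0,-15],0,0],[[0,0,-18],0,0],[[0,0,-18],0,0],[[0,0,-18],0,0]]'
python3 - <<'E'
from h import *
plan([(.566,.0285,.18,CT),(.566,.0285,.09,CT)])
E
```

```text
time_s: 29.3
tcp_pos: [0.3617, -0.2621, 0.0065]
tool_rot: [2.169, 2.271, 0.0]
force: [-2.3, 1.7, 12.7]
opening: 0.0458
finger_force: 30.0
time_s: 29.47
tcp_pos: [0.3617, -0.2621, 0.0065]
tool_rot: [2.17, 2.271, -0.0]
force: [-2.0, 0.7, 10.9]
opening: 0.0458
finger_force: 30.0
time_s: 30.05
tcp_pos: [0.3617, -0.2623, 0.1869]
tool_rot: [2.168, 2.27, -0.0]
force: [-1.0, 0.3, -4.8]
opening: 0.0458
finger_force: 30.0
at [ 0.3617 -0.2623  0.1869] closing yaw 0.046 tilt 0.003 op 0.0458 F [-1.   0.3 -4.8] t 30.1
-> (0.566, 0.0285, 0.18) shift [28.12 21.73  0.67] twist 0.073 rows>= 9
-> (0.566, 0.0285, 0.09) shift [ 0.02 -0.02  9.  ] twist 0.0 rows>= 3
```

```bash
python3 -m handwheel '[[[3,2.4,0],0.01,0],[[6,4.8,0],0.02,0],[[9,7.2,0],0.03,0],[[12,9.5,0],0.035,0],[[15,11.8,0],0.04,0],[[18,14,0],0.05,0],[[21,16.4,0],0.06,0],[[24,18.7,0],0.065,0],[[27,21,0],0.07,0],[[28.1,21.7,0],0.073,0]]'
python3 -m handwheel '[[[0,0,0],0,0],[[0,0,2],0,0],[[0,0,5],0,0],[[0,0,8],0,0],[[0,0,8],0,0],[[0,0,8],0,0]]'
python3 - <<'E'
from h import *
plan([(.566,.0285,.0805,CT)])
E
```

```text
time_s: 30.88
tcp_pos: [0.5662, 0.034, 0.1837]
tool_rot: [-2.244, -2.193, -0.0]
force: [-0.7, 0.7, -3.5]
opening: 0.0458
finger_force: 30.0
time_s: 31.38
tcp_pos: [0.5637, 0.0285, 0.1044]
tool_rot: [-2.249, -2.189, 0.005]
force: [0.6, -0.0, -3.0]
opening: 0.0459
finger_force: 30.0
at [0.5637 0.0285 0.1044] closing yaw -0.027 tilt 0.004 op 0.0459 F [ 0.6 -0.  -3. ] t 31.4
-> (0.566, 0.0285, 0.0805) shift [0.01 0.24 2.39] twist 0.0 rows>= 1
```

```bash
python3 -m handwheel '[[[0,0.2,0.8],0,0],[[0,0.2,1.5],0,0],[[0,0.2,1.9],0,0],[[0,0.2,2.2],0,0],[[0,0.2,2.3],0,0],[[0,0.2,2.3],0,0],[[0,0.2,2.3],0,0]]'
python3 - <<'E'
from h import *
plan([(.566,.0285,.0805,CT)])
E
```

```text
time_s: 31.97
tcp_pos: [0.5674, 0.0288, 0.0832]
tool_rot: [2.251, 2.191, 0.0]
force: [-0.5, 0.7, -2.9]
opening: 0.0455
finger_force: 30.0
at [0.5674 0.0288 0.0832] closing yaw -0.027 tilt 0.0 op 0.0455 F [-0.5  0.7 -2.9] t 32.0
-> (0.566, 0.0285, 0.0805) shift [-0.03 -0.14  0.27] twist 0.0 rows>= 1
```

```bash
python3 -m handwheel '[[[0,-0.1,0.15],0,0],[[0,-0.1,0.25],0,0],[[0,-0.1,0.25],0,0],[[0,-0.1,0.25],0,0]]'
python3 -m handwheel '[[[0,0,0],0,6.5],[[0,0,0],0,6.5],[[0,0,0],0,6.5],[[0,0,0],0,6.5],[[0,0,-2],0,6.5],[[0,0,-5],0,6.5],[[0,0,-9],0,6.5],[[0,0,-12],0,6.5],[[0,0,-12],0,0],[[0,0,-12],0,0]]'
python3 - <<'E'
from h import *
plan([(.433,.416,.18,CT)])
E
```

```text
time_s: 32.3
tcp_pos: [0.5662, 0.0288, 0.0805]
tool_rot: [-2.251, -2.191, 0.0]
force: [-0.1, 0.8, -1.7]
opening: 0.046
finger_force: 30.0
time_s: 33.13
tcp_pos: [0.5671, 0.0288, 0.202]
tool_rot: [2.25, 2.189, 0.003]
force: [-0.4, 0.8, -1.6]
opening: 0.055
finger_force: 0.0
at [0.5671 0.0288 0.202 ] closing yaw -0.027 tilt 0.003 op 0.055 F [-0.4  0.8 -1.6] t 33.1
-> (0.433, 0.416, 0.18) shift [ 38.34 -14.46   2.15] twist 0.0 rows>= 11
```

```bash
python3 -m handwheel '[[[36,-13.6,0],0,0],[[36,-13.6,0],0,0],[[36,-13.6,0],0,0],[[36,-13.6,0],0,0],[[36,-13.6,0],0,0],[[36,-13.6,0],0,0],[[36,-13.6,0],0,0],[[36,-13.6,0],0,0],[[36,-13.6,0],0,0],[[36,-13.6,0],0,0]]'
python3 -m handwheel '[[[2.3,-0.9,2],0,0],[[2.3,-0.9,2],0,0],[[2.3,-0.9,2],0,0],[[2.3,-0.9,2],0,0],[[2.3,-0.9,2],0,0]]'
python3 - <<'E'
from h import *
plan([(.4327,.4159,.08,CT),(.4327,.4159,.058,CT)])
for n in ("top","scene"):
    im=read_camera(n); cv2.imwrite(n+"4.png",im)
a=cv2.imread("top4.png"); b=cv2.imread("scene4.png")
v=np.vstack([cv2.resize(a[130:235,155:330],(500,300),interpolation=cv2.INTER_CUBIC),cv2.resize(b[140:280,200:433],(500,300),interpolation=cv2.INTER_CUBIC)])
cv2.imwrite("pics/v4.png",v)
E
```

```text
time_s: 33.97
tcp_pos: [0.4358, 0.398, 0.1995]
tool_rot: [-2.242, -2.197, 0.001]
force: [-0.8, 1.5, -0.5]
opening: 0.0006
finger_force: 0.0
time_s: 34.38
tcp_pos: [0.4323, 0.4147, 0.1805]
tool_rot: [2.252, 2.19, -0.0]
force: [-0.7, -0.5, 0.7]
opening: 0.0004
finger_force: 0.0
at [0.4323 0.4147 0.1805] closing yaw -0.028 tilt 0.0 op 0.0004 F [-0.7 -0.5  0.7] t 34.4
-> (0.4327, 0.4159, 0.08) shift [ 0.12  0.03 10.05] twist -0.001 rows>= 3
-> (0.4327, 0.4159, 0.058) shift [ 0.  -0.   2.2] twist -0.0 rows>= 1
```

View pics/v4.png

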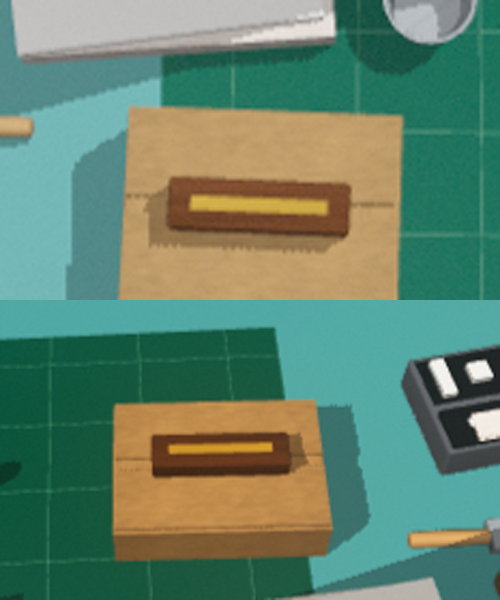

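The bar lies flat along the seam, across both long flaps (top view about (260,205)). Now I'll press the round key.

```bash
python3 -m handwheel '[[[0.1,0,4],0,0],[[0.1,0,8],0,0],[[0.1,0,10.5],0,0],[[0.1,0,10.5],0,0],[[0.1,0,10.5],0,0]]'
python3 -m handwheel '[[[0,0,0.8],0,0],[[0,0,1.2],0,0],[[0,0,1.4],0,0],[[0,0,1.6],0,0],[[0,0,1.7],0,0],[[0,0,1.7],0,0]]'
python3 - <<'E'
from h import *
plan([(.4327,.4159,.058,CT)])
E
```

```text
time_s: 34.9
tcp_pos: [0.4317, 0.4162, 0.0756]
tool_rot: [-2.251, -2.191, 0.002]
force: [0.1, 0.2, 0.4]
opening: 0.0003
finger_force: 0.0
time_s: 35.4
tcp_pos: [0.4324, 0.417, 0.0593]
tool_rot: [2.251, 2.191, 0.003]
force: [2.3, -0.5, 6.2]
opening: 0.0007
finger_force: 3.2
at [0.4324 0.417  0.0593] closing yaw -0.027 tilt 0.002 op 0.0007 F [ 2.3 -0.5  6.2] t 35.4
-> (0.4327, 0.4159, 0.058) shift [-0.11  0.03  0.13] twist 0.0 rows>= 1
```

```bash
python3 -m handwheel '[[[0,0,0.1],0,0],[[0,0,0.15],0,0],[[0,0,0.15],0,0],[[0,0,0.15],0,0]]'
python3 -m handwheel '[[[0,0,-1],0,0],[[0,0,-2.5],0,0],[[0,0,-2.5],0,0],[[0,0,-2.5],0,0]]'
python3 - <<'E'
from h import *
plan([(.4396,.369,.0825,CT),(.4396,.369,.058,CT),(.4396,.369,.0825,CT),(.4482,.3219,.0825,CT)])
E
```

```text
time_s: 35.73
tcp_pos: [0.4325, 0.4171, 0.0589]
tool_rot: [2.251, 2.19, 0.003]
force: [-1.4, -6.1, 23.9]
opening: 0.0006
finger_force: 12.4
time_s: 36.07
tcp_pos: [0.4319, 0.4167, 0.0825]
tool_rot: [2.251, 2.191, 0.002]
force: [-0.3, 1.0, -0.6]
opening: 0.0003
finger_force: 0.0
at [0.4319 0.4167 0.0825] closing yaw -0.027 tilt 0.001 op 0.0003 F [-0.3  1.  -0.6] t 36.1
-> (0.4396, 0.369, 0.0825) shift [-4.75  0.9  -0.  ] twist 0.0 rows>= 2
-> (0.4396, 0.369, 0.058) shift [-0.   -0.    2.45] twist -0.0 rows>= 1
-> (0.4396, 0.369, 0.0825) shift [ 0.    0.   -2.45] twist -0.0 rows>= 1
-> (0.4482, 0.3219, 0.0825) shift [-4.68  0.99 -0.  ] twist -0.0 rows>= 2
```

The round key bottomed out at 24 N with the tip at z = 0.059 m. The square key is next, then the long one.

```bash
python3 -m handwheel '[[[-2.5,0.5,0],0,0],[[-4.75,0.9,0],0,0],[[-4.75,0.9,0],0,0],[[-4.75,0.9,0],0,0],[[-4.75,0.9,1.2],0,0],[[-4.75,0.9,1.8],0,0],[[-4.75,0.9,2.2],0,0],[[-4.75,0.9,2.45],0,0],[[-4.75,0.9,2.5],0,0],[[-4.75,0.9,2.5],0,0]]'
python3 - <<'E'
from h import *
plan([(.4396,.369,.0585,CT)])
E
```

```text
time_s: 36.9
tcp_pos: [0.4391, 0.3696, 0.0584]
tool_rot: [2.249, 2.192, -0.0]
force: [-10.7, -13.1, 42.7]
opening: 0.0003
finger_force: 21.7
at [0.4391 0.3696 0.0584] closing yaw -0.026 tilt 0.001 op 0.0003 F [-10.7 -13.1  42.7] t 36.9
-> (0.4396, 0.369, 0.0585) shift [-0.06  0.06 -0.01] twist 0.001 rows>= 1
```

```bash
python3 -m handwheel '[[[0,0,-1],0,0],[[0,0,-2.5],0,0],[[0,0,-2.5],0,0],[[0,0,-2.5],0,0]]'
python3 -m handwheel '[[[-2.5,0.5,0],0,0],[[-4.7,0.95,0],0,0],[[-4.7,0.95,0],0,0],[[-4.7,0.95,0],0,0],[[-4.7,0.95,1.2],0,0],[[-4.7,0.95,1.8],0,0],[[-4.7,0.95,2.1],0,0],[[-4.7,0.95,2.25],0,0],[[-4.7,0.95,2.3],0,0],[[-4.7,0.95,2.3],0,0]]'
python3 - <<'E'
from h import *
plan([(.4482,.3219,.0585,CT)])
E
```

```text
time_s: 37.23
tcp_pos: [0.4393, 0.3694, 0.0818]
tool_rot: [-2.25, -2.192, -0.001]
force: [-0.6, 0.2, -0.4]
opening: 0.0007
finger_force: 0.0
time_s: 38.07
tcp_pos: [0.4471, 0.3223, 0.0591]
tool_rot: [-2.25, -2.192, 0.001]
force: [-4.1, -3.5, 14.4]
opening: 0.0006
finger_force: 7.1
at [0.4471 0.3223 0.0591] closing yaw -0.026 tilt 0.001 op 0.0006 F [-4.1 -3.5 14.4] t 38.1
-> (0.4482, 0.3219, 0.0585) shift [-0.04  0.11  0.06] twist 0.001 rows>= 1
```

```bash
python3 -m handwheel '[[[0,0,0.07],0,0],[[0,0,0.07],0,0],[[0,0,0.07],0,0]]'
python3 -m handwheel '[[[0,0,-2],0,0],[[0,0,-5],0,0],[[0,0,-9],0,0],[[0,0,-12],0,0],[[0,0,-12],0,0],[[0,0,-12],0,0]]'
python3 -m handwheel '[[[0,-4,0],0,0],[[0,-8,0],0,0],[[0,-8,0],0,0],[[0,-8,0],0,0],[[0,-8,0],0,0],[[0,-8,0],0,0],[[0,-8,0],0,0],[[0,-8,0],0,0]]'
python3 - <<'E'
from h import *
plan([])
im=read_camera("top"); cv2.imwrite("pics/t9.png",cv2.resize(im,(800,600),interpolation=cv2.INTER_CUBIC))
E
```

```text
time_s: 38.32
tcp_pos: [0.4471, 0.3223, 0.0588]
tool_rot: [2.25, 2.192, -0.001]
force: [-7.7, -5.4, 23.5]
opening: 0.0006
finger_force: 11.8
time_s: 38.82
tcp_pos: [0.448, 0.3223, 0.1793]
tool_rot: [2.25, 2.191, 0.003]
force: [0.8, -0.1, -0.3]
opening: 0.0004
finger_force: 0.0
time_s: 39.48
tcp_pos: [0.3681, 0.3237, 0.1779]
tool_rot: [-2.251, -2.19, 0.001]
force: [0.3, -0.4, 0.6]
opening: 0.0007
finger_force: 0.0
at [0.3681 0.3237 0.1779] closing yaw -0.028 tilt 0.001 op 0.0007 F [ 0.3 -0.4  0.6] t 39.5
```

View pics/t9.png

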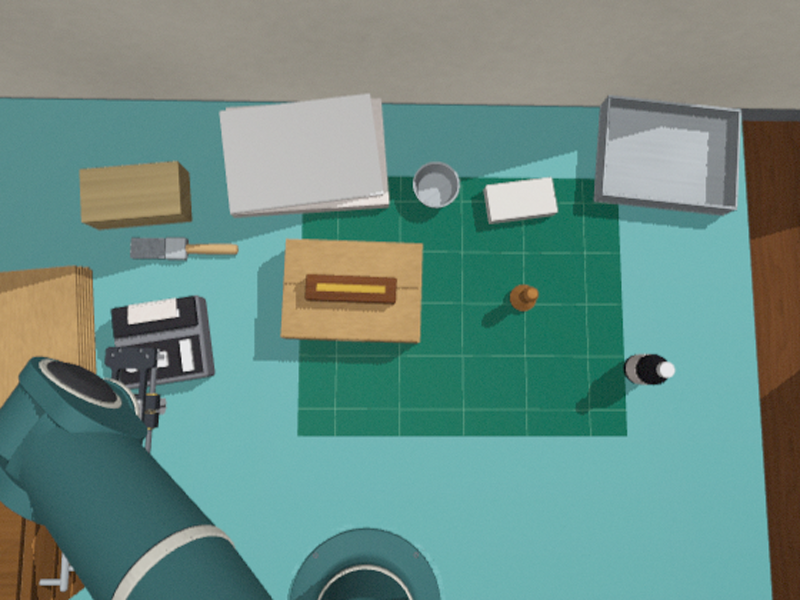

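The carton is shut with the bar on the seam at (350,289), no seals are left on the table, and the bystanders are where they started. I'm handing the job in.

```bash
python3 -c "from rig import close_job; print(close_job())"
```

```text
the job is handed in; nothing more can be done
None
```

The job is handed in at about 39.5 s: all three seals that were on the table are packed flat, the carton is shut with the end flaps folded first, the bar lies along the seam, and the round, square and long keys were each pressed fully down in that order; one press, on the square key, peaked at about 43 N through the closed fingertips, and no verdict came back.

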